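# Press a filter cell home with the trigger clamp

### The arm

A 6-joint arm with a two-finger parallel gripper is mounted at the origin on the work surface. World frame = base frame: x ahead of the robot, y to its left, z up, the work surface at z = 0. Lengths are in m, angles in degrees, forces in N, time in s.
With the tool pointing down it reaches from about 0.325 to 0.75 m from the base axis. Payload 7.6 kg.
Tool frame: the origin (TCP) lies midway between the tips of the shut fingers; the grasp point (between the pads) lies 19 mm behind it (bot.pinch_z is the distance from the TCP to the grasp point, in m); z points along the fingers, y is the line along which they close (so a half turn about z gives the same grasp; the last joint's range is limited). The gripper opens to 85 mm and grips with 20 to 120 N. Pads are 22 mm wide; open, the fingers measure 114 mm over their backs; the gripper's body (76 mm by 85 mm) begins 54 mm behind the grasp point. The pads swing forward as they close: fully open they stand 13 mm farther back than shut.
Start: joints at [68.279, 2.991, 80.254, -0, 96.75, -4.028], TCP at [0.16, 0.5, 0.231] pointing down, gripper open.
Joint ranges: [-166.34, 166.34], [-52.06, 124.39], [6.96, 135.62], [-60.46, 240.46], [14.63, 156.25], [-167.68, 167.68]. Speed limits (degrees/s): [147.25, 147.25, 172.46, 180, 180, 180].

### API

Orientations are given as [roll, pitch, yaw] about the fixed x, y, z axes, in that order (R = Rz(yaw) Ry(pitch) Rx(roll)).
In Python, from bench import bot gives the robot as it stands.
- The arm moves only by the tool jog_arm, never from a script. Its argument "rows" is a list of rows, each an object of numbers: "tx", "ty", "tz": the shift along the tool's x, y, z in m; "wx", "wy", "wz": the turn, a rotation vector about the tool's x, y, z in rad; "fingers": the opening, from -1 (shut) to 1 (fully open), so that 0 is half open. A call has 1 to 8 rows; each row shifts and turns the commanded pose from where the row before left it, along the tool's axes as they then stand; what a row does not reach is not made up. A row lasts 1/8 s, in which the tool goes at most 62.5 mm and 10.7 degrees, less where a joint would pass 70% of its speed; a pose out of reach is approached as far as the arm can. A call is refused whole if a number of a shift passes 0.0625 or a number of a turn 0.188, either way. A call with a gripper value outside its range is refused whole. The fingers move at their own pace and stop on an object; the grip force is fixed at half the most. Time passes only in rows, so rows that do not move let the fingers close. It gives the time, the measured TCP pose, the force, the opening and the grip force at its end, in the units of the state.
- bot.get_state(): the state, without advancing time (a new reading comes with each control period).
- bot.capture(name): name is "scene" or "top"; returns a dict with "img" (480x640x3 uint8, red, green, blue), "K" (3x3 intrinsics, pixels), "k1" (the pictures are not rectified: a ray, as slopes to the right and down, at radius r is drawn at 1 + k1 r^2 times it, then the intrinsics apply), "origin" and "orientation" of the camera in the world. Camera axes: x right, y down, z forward; pixel columns grow to the right and rows downward; lengths in m; the calibration is good to about 2 mm. A picture is of the moment at which its call begins. There is no depth.
- bot.close_job(): hands the job in; it is judged then, once.
The state is a dict: "t": time; "joint_positions": joint angles; "joint_velocities": joint speeds; "joint_efforts": joint torques, N m; "position": TCP position; "tcp_rot": TCP orientation; "force": force on the tool from outside, world axes, zero at the start; "ft_torque": the same for the moment, N m; "gripper_width": finger opening in m; "gripper_force": force on a finger pad.
Only numpy, scipy, OpenCV 4.12 (cv2) and the standard library are available. Lean on these libraries where they do the work, as an engineer would, in place of code of your own. Each camera call takes 0.05 s, during which the arm holds its last target. There are 200 camera calls.

### The job

Pump the trigger of the bench clamp, using only the trigger to advance the jaw, until the jaw has pushed the round filter cell fully home in its cube, feeling for the moment it seats so that the glass is not crushed. Then press the clamp's release lever until the jaw has run right back, and set the cube gently and upright on the floor of the empty pocket in the filter carrier, leaving the other cubes and everything else on the bench where they are.

Things in the scene. Friction and masses are not known exactly. Their poses are not given: they have to be found in the camera images.
- clamp: One-hand ratchet bar clamp lying flat, bolted to a plate (x -75 to 135, y -56 to 112, 8 mm thick); fixed. Origin: on the bench under the grey housing (x -24 to 26, y -52 to 16, up to z 58 mm, nothing is higher). x: along the bar to the moving jaw; y: to the jaws; z up. Bar: y -11 to 11, z 28 to 38, tail out behind to x -55 (-80 advanced). Fixed handle: x -30 to 0, y -142 to -30, z 14 to 52 mm.
- bar (a joint): Advance of the toothed bar and moving jaw towards the fixed jaw, m: 0 = run right back against its stop, where it starts; grows as the trigger is pumped, 0.045 at most. A return spring pulls it back with 5 to 7 N; the ratchet holds it about every 6 mm (0.006, 0.012, 0.018, ...).
- jaw: Moving jaw: grey arm 110 x 19 x 40 mm high on the bar's end, rubber pad 32 x 26 mm. Origin: centre of the pad's face, 33 mm above the bench, at x 88, y 78 mm of the clamp when bar is 0; axes as the clamp's, it looks to -x. Not to be pushed by hand (over 5 N). Opposite is the fixed jaw, x -10 to 14, y 12 to 96, up to z 53 mm, its pad on a set screw, face anywhere at x 22 to 26 mm.
- trigger (a joint): Angle of the trigger, rad: 0 = sprung out, 0.44 = pulled to its rigid stop at the handle. A pull right to the stop, then back to 0, advances the bar by one tooth (6 mm). After 0.1 rad of slack the jaw moves about 20 mm per rad; a shorter pull presses just as well but may fall back to the last tooth when let go.
- trigger_hinge (a point): Vertical hinge axis of the trigger, at x 16, y -22 mm of the clamp, 33 mm above the bench. The trigger is a black upright paddle 104 mm long, 12 mm thick, z 18 to 48 mm, pointing from here to the clamp's -y; its end leans 0.30 rad to +x at trigger 0 and 0.14 rad to -x at 0.44. The space in front (+x) of it is free.
- trigger_face (a point): Point on the trigger's front face, 78 mm from the hinge, 33 mm above the bench: push here towards the clamp's -x, 34 mm for a full pull. Steady force here: 3 to 6 N running free, 7 to 9 N while the cell slides in (brief bumps a little higher), then climbing about 1 N per mm once it is home: stop at about 11 N, 15 N cracks the glass. The rigid stop of a full pull does no harm.
- release (a joint): Angle of the release lever, rad: 0 = out, 0.28 = pressed to its stop. Near the stop the pawls are clear of the teeth and the jaw springs right back by itself in about half a second, only while the lever is held.
- release_hinge (a point): Vertical hinge axis of the release lever, at x -16, y 12 mm of the clamp, 33 mm above the bench. The lever is a black upright tab 50 mm long, 8 mm thick, z 18 to 48 mm, pointing from here to the clamp's +y behind the fixed jaw and leaning back to -x by 0.30 rad when out. The space behind it (-x, y over 15) is free.
- release_face (a point): Point on the back face of the release lever, 38 mm from its hinge, 33 mm above the bench: push here towards the clamp's +x, 3 to 6 N, about 10 mm, to a rigid stop.
- cube: Filter cube to be worked on: black block 40 x 40 mm, 46 mm high, about 240 g, loose on the clamp's plate between the jaws, 4 to 9 mm off the fixed pad (the jaw slides it up to that pad). Origin: centre of its underside, 8 mm above the bench at the start. x: towards the filter cell and the moving jaw; z up. Its two y faces are free to grip.
- cell (a joint): How far the filter cell has been pushed into the cube, m: starts at 0 to 0.004, 0.009 = fully home. A press fit that takes 10 N at the jaw and stays where it is left.
- cell_face (a point): Centre of the outer face of the filter cell (aluminium flange 28 mm in diameter, 4 mm thick, with a glass filter set back in it), 25 mm above the cube's underside; 33 mm from the cube's axis when the joint is 0, 24 mm when home (the flange then lies flat on the cube). The glass cracks if the jaw presses with more than 40 N.
- carrier: Filter carrier: aluminium rail 68 x 200 mm (x, y), 13 mm high, fixed on the bench, with three square pockets 45 x 45 mm, 8 mm deep, in a row 62 mm apart along its y, and a thin push rod with a black end at +y. Origin: centre of its underside.
- pocket (a point): Centre of the floor of the empty pocket, the one at the carrier's -y end (62 mm from the middle one), 5 mm above the bench; axes as the carrier's. The cube may stand in it either way round, square to it.
- cube_b: Finished filter cube (40 x 40 x 46 mm, its cell flat) in the middle pocket. Origin: centre of its underside. Leave alone.
- cube_c: Finished filter cube in the pocket at the carrier's +y end. Origin: centre of its underside. Leave alone.
- objective: Steel objective lens, 31 mm in diameter, 49 mm high, standing loose between the clamp and the carrier. Origin: centre of its underside. Leave alone.
- dishes: Stack of three clear dishes, 60 mm in diameter, 45 mm high, loose at the back. Origin: centre of its underside. Leave alone.
- jar: Amber bottle, 52 mm in diameter, 95 mm high, loose at the back. Origin: centre of its underside. Leave alone.
- tip_box: White pipette tip box 84 x 120 x 55 mm, loose at the back. Origin: centre of its underside. Leave alone.
Things that resemble listed ones, but are neither listed nor needed, are in the scene too. Leave any red look-alike of the cube alone.

How it is judged (in metres and radians):
On the way, in this order (a step that is already met when the one before it is completed fails the run):
1. the clamp's jaw, driven by the trigger, presses the filter cell fully home (within 0.8 mm) (value of joint cell above 0.0082 m and contact force between jaw and cube above 8 N), for 0.05 s.
2. the release is pressed and the jaw has run right back (within 3 mm of its stop) (value of joint bar below 0.003 m), for 0.2 s.
At the end, for the whole second after the job is handed in: The filter cell is home in the cube within 0.8 mm; the clamp's jaw is back within 3 mm of its stop; the cube stands upright (within 3 degrees), at rest and released, on the floor of the empty pocket (within 2 mm in height, 5 mm sideways) (value of joint cell above 0.0082 m and value of joint bar below 0.003 m and horizontal distance between cube and pocket below 0.005 m and z of cube in the frame of pocket between -0.003 and 0.002 m and angle between cube's own z axis and vertical below 0.05 rad and linear speed of cube below 0.02 m/s); the robot touches nothing.
It fails at once if the jaw presses the cube with more than 40 N (the glass cracks) (contact force between jaw and cube above 40 N).
It fails at once if the moving jaw is pushed by the fingers (over 5 N) instead of by the trigger (contact force between the fingers and jaw above 5 N).
It fails at once if the cube is dropped on or rammed into the carrier (over 60 N) (contact force between cube and carrier above 60 N).
It fails at once if one of the other cubes is disturbed (moved over 10 mm) (distance of any of cube_b, cube_c from where it was at the start of the episode above 0.01 m).
It fails at once if the objective, the dishes, the bottle or the tip box is moved (over 20 mm) (distance of any of objective, dishes, jar, tip_box from where it was at the start of the episode above 0.02 m).
It also fails if it takes over 72 s, if anything falls off the work surface, if the arm or the gripper's body presses on something with over 40 N, if the wrist force passes 120 N, or if a joint passes its speed limit or range.

## Working session

There is one attempt and no reset: what is moved stays moved. The work goes in short steps, Python scripts to look and compute and a tool call to move; the robot and the scene stay as the last step left them, time stands still between calls to the robot, and variables do not carry over. Pictures are saved under pics/ and viewed, at most 10 in all, crops included, and the job is handed in when it is done.

Besides the shell and the picture viewer there is one more tool, called after ">>>" as name([rows], argument=value, ...), one row to a line, values as JSON. jog_arm: Moves the arm, as the interface text tells. Its arguments: {"type":"object","properties":{"rows":{"type":"array"}},"required":["rows"]}

```bash
mkdir -p pics; ls
cat > h.py <<'E'
import numpy as np, cv2
from bench import bot
from scipy.spatial.transform import Rotation as R
def cap(n):
    c=bot.capture(n)
    return c
def camR(c):
    o=np.array(c["orientation"],float)
    return o if o.shape==(3,3) else R.from_euler('xyz',o,degrees=True).as_matrix()
def ray(c,u,v):
    K=np.array(c["K"]);k=c["k1"]
    d=np.array([(u-K[0,2])/K[0,0],(v-K[1,2])/K[1,1]]);s=d.copy()
    for _ in range(30): s=d/(1+k*(s@s))
    return np.array(c["origin"]),camR(c)@np.array([s[0],s[1],1])
def onz(c,u,v,z):
    o,d=ray(c,u,v);return o+d*(z-o[2])/d[2]
def proj(c,p):
    q=camR(c).T@(np.array(p)-np.array(c["origin"]));s=q[:2]/q[2]
    s=s*(1+c["k1"]*(s@s));K=np.array(c["K"]);return np.array([K[0,0]*s[0]+K[0,2],K[1,1]*s[1]+K[1,2]])
def save(c,name,box=None,f=1):
    im=c["img"][:,:,::-1]
    if box: im=im[box[1]:box[3],box[0]:box[2]]
    cv2.imwrite("pics/"+name,cv2.resize(im,None,fx=f,fy=f,interpolation=cv2.INTER_CUBIC))
E
python3 - <<'E'
from h import *
for n in("scene","top"):
    c=cap(n);save(c,n+"0.png")
    print(n,c["K"],c["k1"],c["origin"],c["orientation"])
print(bot.get_state(),bot.pinch_z)
E
```

```text
pics
scene [[496.53826869   0.         318.98919842]
 [  0.         496.53826869 237.4578246 ]
 [  0.           0.           1.        ]] 0.015947357059521373 [ 1.19948922 -0.05846122  0.8233213 ] [-142.07075127    0.82847961   84.46066491]
top [[525.58802564   0.         315.17613454]
 [  0.         525.58802564 250.53502371]
 [  0.           0.           1.        ]] -0.1543269908988014 [0.43256847 0.01153745 1.17309386] [-171.63871069    0.53539736  -89.53564755]
{'t': 0.1, 'joint_positions': array([ 6.82788141e+01,  3.02478349e+00,  8.03070011e+01,  5.29902820e-04,
        9.67505640e+01, -4.02834565e+00]), 'joint_velocities': array([ 0.0209533 ,  0.0426235 , -0.16964152, -0.08626924,  0.05931699,
        0.05121065]), 'joint_efforts': array([ 1.12293885e-03, -3.82583249e+01, -3.60983920e+01, -6.14116698e-05,
        4.82769814e-03, -4.53701580e-05]), 'position': array([0.15943366, 0.49992063, 0.23054771]), 'tcp_rot': array([-1.79917892e+02, -6.31000066e-03,  1.62307217e+02]), 'force': array([-0.01473003, -0.93324167, -0.14613228]), 'ft_torque': array([-0.00456434,  0.01602977, -0.03479064]), 'gripper_force': 0.0, 'gripper_width': 0.08514597469068326} 0.0187
```

View pics/top0.png

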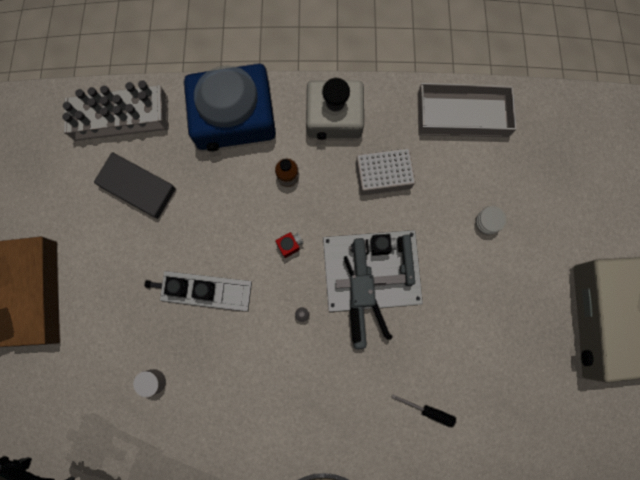

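View pics/scene0.png

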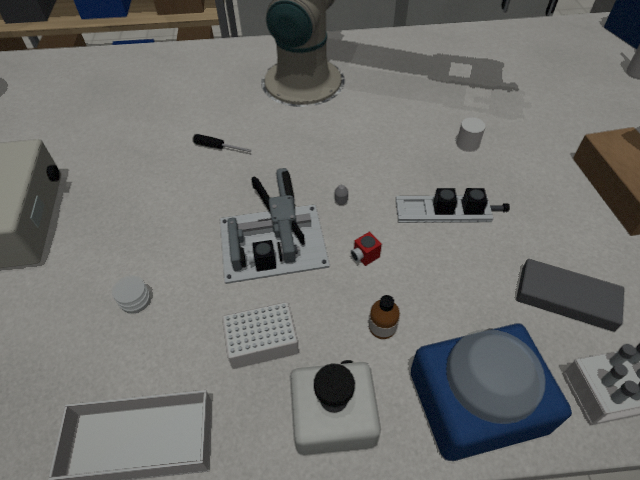

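Top view: clamp housing at (362,290), its moving jaw at (407,260), the trigger from (372,300) to (389,337), and the release lever near (347,267). The carrier's empty pocket is at (237,293) and its rod end at (150,284).

Candidates for the cube:
- black block between the jaws at (381,244), the one I want
- red look-alike at (289,245)
- finished cubes at (203,290) and (176,287)

I'll check my choice in a close crop.

Run:
```python
from h import *
c=cap("top");im=c["img"][:,:,::-1]
a=cv2.resize(im[225:350,318:428],None,fx=4.6,fy=4.6,interpolation=cv2.INTER_CUBIC)
b=cv2.resize(im[265:320,140:260],None,fx=2.4,fy=2.4,interpolation=cv2.INTER_CUBIC)
cv=np.zeros((575,800,3),np.uint8);cv[:a.shape[0],:a.shape[1]]=a;cv[:b.shape[0],510:510+b.shape[1]]=b
s=cap("scene");d=cv2.resize(s["img"][160:290,210:340,::-1],None,fx=2.2,fy=2.2);cv[150:150+d.shape[0],510:510+d.shape[1]]=d
cv=cv2.convertScaleAbs(cv,alpha=1.6)
cv2.imwrite("pics/crop1.png",cv)
# bright plate & carrier
g=cv2.cvtColor(im,cv2.COLOR_BGR2GRAY);hsv=cv2.cvtColor(im,cv2.COLOR_BGR2HSV)
for nm,(x0,y0,x1,y1),z in(("plate",(312,222,432,320),.008),("carrier",(150,262,260,320),.013)):
    sub=im[y0:y1,x0:x1].astype(int)
    m=((sub[...,0]-sub[...,2]>-6)&(sub.sum(2)>330)).astype(np.uint8)
    print(nm,m.mean())
    m=cv2.morphologyEx(m,cv2.MORPH_OPEN,np.ones((2,2)))
    cs,_=cv2.findContours(m,cv2.RETR_EXTERNAL,cv2.CHAIN_APPROX_NONE)
    cs=[q for q in cs if cv2.contourArea(q)>30];print([cv2.contourArea(q) for q in cs])
    pts=np.vstack(cs)[:,0]+[x0,y0]
    W=np.array([onz(c,u,v,z)[:2] for u,v in pts])*1000
    print(cv2.minAreaRect(W.astype(np.float32)))
    print(sub[sub.shape[0]//2,::8].tolist())
```

```text
plate 0.22789115646258504
[292.5, 585.5, 382.5, 49.0, 801.0]
((558.3152465820312, -106.14410400390625), (164.22422790527344, 206.9940185546875), 4.9154205322265625)
[[104, 113, 121], [105, 114, 123], [132, 132, 136], [130, 132, 136], [132, 133, 136], [18, 18, 18], [63, 64, 60], [57, 57, 54], [132, 134, 136], [131, 134, 136], [131, 133, 135], [32, 32, 31], [62, 61, 59], [125, 129, 130], [106, 115, 123]]
carrier 0.17664576802507836
[59.5, 727.5]
((506.28399658203125, 238.72293090820312), (142.7108917236328, 64.44002532958984), 83.40198516845703)
[[103, 112, 119], [101, 111, 119], [10, 10, 10], [38, 39, 36], [13, 13, 13], [123, 125, 128], [44, 44, 43], [38, 38, 38], [47, 48, 48], [95, 97, 99], [130, 133, 135], [129, 132, 133], [129, 131, 133], [105, 114, 122]]
```

View pics/crop1.png

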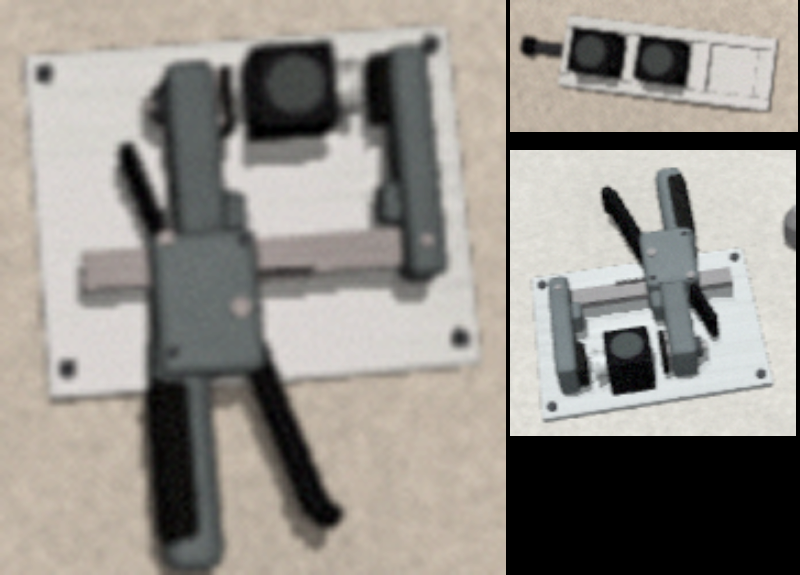

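The crop shows the black cube with its glass disc and silver cell flange at its right, between the jaws at crop (290,88). That is the right one, not the red one. The trigger end is at crop (325,515), the release tab at (128,150), and the empty pocket at upper right (738,68).

Run:
```python
from h import *
def rect(c,box,z,thr):
    im=c["img"].astype(int);x0,y0,x1,y1=box;s=im[y0:y1,x0:x1]
    sat=(s.max(2)-s.min(2))/(s.max(2)+1)
    m=((sat<.085)&(s.sum(2)>thr)).astype(np.uint8)
    cs,_=cv2.findContours(m,cv2.RETR_EXTERNAL,cv2.CHAIN_APPROX_NONE)
    cs=[q for q in cs if cv2.contourArea(q)>25]
    pts=np.vstack(cs)[:,0]+[x0,y0]
    W=(np.array([onz(c,u,v,z)[:2] for u,v in pts])*1000).astype(np.float32)
    r=cv2.minAreaRect(W);print(r);print(cv2.boxPoints(r).round(1).tolist(),[int(cv2.contourArea(q)) for q in cs])
t=cap("top");s=cap("scene")
rect(t,(312,222,432,320),.008,330);rect(s,(212,190,335,288),.008,400)
rect(t,(150,262,260,320),.013,330);rect(s,(390,180,500,230),.013,400)
f=lambda x,y:onz(t,318+x/4.6,225+y/4.6,.054)[:2].round(4)
print("cube top",[f(*p) for p in((247,45),(330,40),(334,130),(250,137))],"disc",f(293,83))
g=lambda x,y:onz(t,140+(x-510)/2.4,265+y/2.4,.013)[:2].round(4)
print("car",[g(*p) for p in((569,17),(778,40),(770,110),(560,84))])
print("trig end",onz(t,318+325/4.6,225+515/4.6,.048),"housing",[onz(t,318+x/4.6,225+y/4.6,.058)[:2].round(4) for x,y in((150,240),(255,233),(262,370),(155,378))])
```

```text
((560.4595947265625, -103.4461669921875), (167.48226928710938, 209.33396911621094), 4.862494468688965)
[[468.1000061035156, -6.300000190734863], [485.8999938964844, -214.8000030517578], [652.7999877929688, -200.60000610351562], [635.0, 7.900000095367432]] [459, 1417, 959]
((547.3353271484375, -112.88072204589844), (274.901611328125, 257.5065612792969), 83.8939437866211)
[[404.70001220703125, -235.89999389648438], [660.7000122070312, -263.20001220703125], [690.0, 10.100000381469727], [433.8999938964844, 37.5]] [223, 6669]
((511.7953796386719, 268.712890625), (198.18093872070312, 66.13856506347656), 83.89684295654297)
[[468.3999938964844, 173.6999969482422], [534.0999755859375, 166.6999969482422], [555.2000122070312, 363.70001220703125], [489.3999938964844, 370.79998779296875]] [76, 1095]
((506.76275634765625, 275.2144775390625), (254.8198699951172, 142.72042846679688), 83.58589172363281)
[[421.6000061035156, 156.60000610351562], [563.4000244140625, 140.60000610351562], [591.9000244140625, 393.8999938964844], [450.1000061035156, 409.79998779296875]] [42, 2557]
cube top [array([ 0.6322, -0.0987]), array([ 0.6349, -0.1379]), array([ 0.5921, -0.1392]), array([ 0.5886, -0.0997])] disc [ 0.6143 -0.1202]
car [array([0.5516, 0.3627]), array([0.5322, 0.1642]), array([0.4675, 0.1702]), array([0.4887, 0.3686])]
trig end [ 0.41328025 -0.13425846  0.048     ] housing [array([ 0.5395, -0.0526]), array([ 0.5431, -0.1014]), array([ 0.4797, -0.1043]), array([ 0.4758, -0.0549])]
```

```bash
cat >> h.py <<'E'
O=np.array([.5300,-.0759]);A=np.deg2rad(4.88)
X=np.array([np.sin(A),-np.cos(A)]);Y=np.array([np.cos(A),np.sin(A)])
cl=lambda x,y:O+X*x/1000+Y*y/1000
def tocl(p): d=np.array(p)[:2]-O; return np.array([d@X,d@Y])*1000
def go(xy,z,yaw=None):
    s=bot.get_state();p=s["position"];y0=s["tcp_rot"][2]
    if yaw is None: yaw=y0
    d=np.array([*xy,z])-p
    rot=R.from_euler('xyz',[180,0,yaw],degrees=True).as_matrix()
    print("wz",np.deg2rad(y0-yaw).round(4),"t",(rot.T@d).round(4),"now",tocl(p).round(1),p.round(4),"F",s["force"].round(1))
E
python3 - <<'E'
from h import *
go((.42,.15),.2,139.9)
t=cl(75,-97.2);print(t,[ (R.from_euler('xyz',[180,0,139.9],degrees=True).as_matrix().T@np.array(v)).round(4) for v in ([t[0]-.42,t[1]-.15,0],[*(-X),0],[*(-Y),0])])
E
```

```text
wz 0.3911 t [-0.4248 -0.1     0.031 ] now [-605.4 -320.2] [0.1595 0.5001 0.231 ] F [-0.5  0.4 -0.4]
[ 0.43953253 -0.15889685] [array([-0.2139, -0.2237, -0.    ]), array([0.7069, 0.7074, 0.    ]), array([ 0.7074, -0.7069, -0.    ])]
```

>>> jog_arm([
  {"wz": 0.13,"fingers": -1},
  {"wz": 0.13,"fingers": -1},
  {"wz": 0.13,"fingers": -1},
])

```text
schema error: expected keys tx, ty, tz, wx, wy, wz, fingers
```

>>> jog_arm([
  {"tx": 0,"ty": 0,"tz": 0,"wx": 0,"wy": 0,"wz": 0.13,"fingers": -1},
  {"tx": 0,"ty": 0,"tz": 0,"wx": 0,"wy": 0,"wz": 0.13,"fingers": -1},
  {"tx": 0,"ty": 0,"tz": 0,"wx": 0,"wy": 0,"wz": 0.13,"fingers": -1},
  {"tx": -0.055,"ty": -0.013,"tz": 0.004,"wx": 0,"wy": 0,"wz": 0,"fingers": -1},
  {"tx": -0.055,"ty": -0.013,"tz": 0.004,"wx": 0,"wy": 0,"wz": 0,"fingers": -1},
  {"tx": -0.055,"ty": -0.013,"tz": 0.004,"wx": 0,"wy": 0,"wz": 0,"fingers": -1},
  {"tx": -0.055,"ty": -0.013,"tz": 0.004,"wx": 0,"wy": 0,"wz": 0,"fingers": -1},
  {"tx": -0.055,"ty": -0.013,"tz": 0.004,"wx": 0,"wy": 0,"wz": 0,"fingers": -1},
])

```text
t: 1.3
position: [0.329, 0.272, 0.2113]
tcp_rot: [180.0, 0.0, 140.0]
force: [-0.1, 0.6, 0.0]
gripper_width: 0.0001
gripper_force: 0.0
```

```bash
python3 -c "
from h import *
go(cl(75,-97.2),.1,139.9)"
```

```text
wz 0.0014 t [-0.3621 -0.2584  0.1113] now [-363.7 -170.7] [0.329  0.272  0.2113] F [-0.1  0.6  0. ]
```

>>> jog_arm([
  {"tx": -0.045,"ty": -0.032,"tz": 0.014,"wx": 0,"wy": 0,"wz": 0,"fingers": -1},
  {"tx": -0.045,"ty": -0.032,"tz": 0.014,"wx": 0,"wy": 0,"wz": 0,"fingers": -1},
  {"tx": -0.045,"ty": -0.032,"tz": 0.014,"wx": 0,"wy": 0,"wz": 0,"fingers": -1},
  {"tx": -0.045,"ty": -0.032,"tz": 0.014,"wx": 0,"wy": 0,"wz": 0,"fingers": -1},
  {"tx": -0.045,"ty": -0.032,"tz": 0.014,"wx": 0,"wy": 0,"wz": 0,"fingers": -1},
  {"tx": -0.045,"ty": -0.032,"tz": 0.014,"wx": 0,"wy": 0,"wz": 0,"fingers": -1},
  {"tx": -0.045,"ty": -0.032,"tz": 0.014,"wx": 0,"wy": 0,"wz": 0,"fingers": -1},
  {"tx": -0.046,"ty": -0.034,"tz": 0.014,"wx": 0,"wy": 0,"wz": 0,"fingers": -1},
])

```text
t: 2.3
position: [0.4389, -0.1581, 0.099]
tcp_rot: [180.0, 0.0, 140.0]
force: [1.2, -0.1, -0.2]
gripper_width: -0.0001
gripper_force: 0.0
```

```bash
python3 -c "
from h import *
go(cl(75,-97.2),.02,139.9)"
```

```text
wz 0.0009 t [-0.0009 -0.0002  0.079 ] now [ 74.2 -97.7] [ 0.4389 -0.1581  0.099 ] F [ 1.2 -0.1 -0.2]
```

>>> jog_arm([
  {"tx": 0,"ty": 0,"tz": 0.04,"wx": 0,"wy": 0,"wz": 0,"fingers": -1},
  {"tx": 0,"ty": 0,"tz": 0.039,"wx": 0,"wy": 0,"wz": 0,"fingers": -1},
  {"tx": 0.003,"ty": 0.003,"tz": 0,"wx": 0,"wy": 0,"wz": 0,"fingers": -1},
  {"tx": 0.003,"ty": 0.003,"tz": 0,"wx": 0,"wy": 0,"wz": 0,"fingers": -1},
  {"tx": 0,"ty": 0,"tz": 0,"wx": 0,"wy": 0,"wz": 0,"fingers": -1},
])

```text
t: 2.92
position: [0.4392, -0.1477, 0.0223]
tcp_rot: [179.9, 0.2, 140.0]
force: [-1.3, 0.1, -0.6]
gripper_width: -0.0001
gripper_force: 0.0
```

```bash
python3 -c "
from h import *
c=cap('top');s=cap('scene')
a=cv2.resize(c['img'][225:350,318:428,::-1],None,fx=3.6,fy=4,interpolation=2)
b=cv2.resize(s['img'][150:290,200:340,::-1],None,fx=2.8,fy=3.5,interpolation=2)
cv=np.zeros((500,800,3),np.uint8);cv[:a.shape[0],:a.shape[1]]=a;cv[:b.shape[0],400:400+b.shape[1]]=b[:,:400]
cv2.imwrite('pics/c2.png',cv2.convertScaleAbs(cv,alpha=1.5));go(cl(75,-97.2),.02)"
```

```text
wz 0.0 t [-0.0076 -0.008   0.0018] now [ 64.  -96.9] [ 0.4389 -0.1479  0.0218] F [ 0.  -1.2 -0.8]
```

View pics/c2.png

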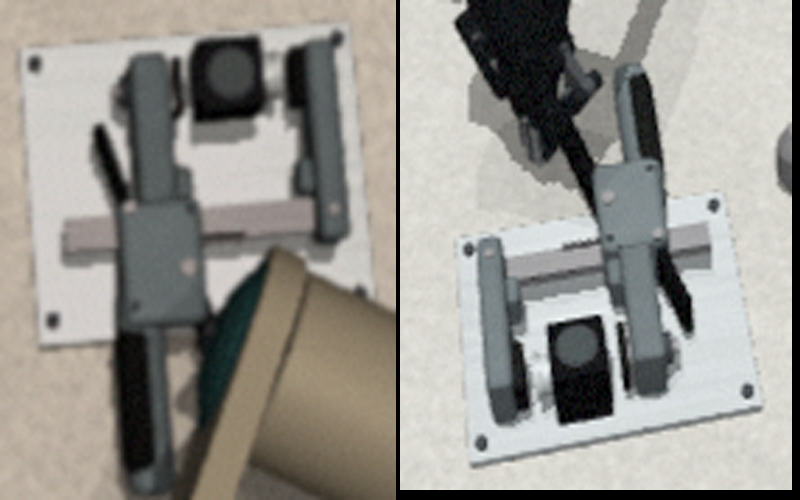

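Both views show the shut fingers beside the trigger's front face, clear of the handle and housing. Now the first pull.

>>> jog_arm([
  {"tx": 0.0037,"ty": 0.0027,"tz": 0,"wx": 0,"wy": 0,"wz": 0,"fingers": -1},
  {"tx": 0.0037,"ty": 0.0027,"tz": 0,"wx": 0,"wy": 0,"wz": 0,"fingers": -1},
  {"tx": 0.0037,"ty": 0.0027,"tz": 0,"wx": 0,"wy": 0,"wz": 0,"fingers": -1},
  {"tx": 0.0037,"ty": 0.0027,"tz": 0,"wx": 0,"wy": 0,"wz": 0,"fingers": -1},
  {"tx": 0.0037,"ty": 0.0027,"tz": 0,"wx": 0,"wy": 0,"wz": 0,"fingers": -1},
  {"tx": 0.0037,"ty": 0.0027,"tz": 0,"wx": 0,"wy": 0,"wz": 0,"fingers": -1},
  {"tx": 0.0037,"ty": 0.0027,"tz": 0,"wx": 0,"wy": 0,"wz": 0,"fingers": -1},
])

```text
t: 3.9
position: [0.4307, -0.1171, 0.0207]
tcp_rot: [-180.0, 0.1, 139.9]
force: [1.5, -6.1, 0.6]
gripper_width: 0.0001
gripper_force: 3.0
```

```bash
python3 -c "
from h import *
go(cl(28.8,-102),.02)"
```

```text
wz 0.0 t [0.0024 0.003  0.0007] now [  32.6 -102.5] [ 0.4307 -0.1171  0.0207] F [ 1.5 -6.1  0.6]
```

>>> jog_arm([
  {"tx": 0.0014,"ty": 0.0014,"tz": 0,"wx": 0,"wy": 0,"wz": 0,"fingers": -1},
  {"tx": 0.0014,"ty": 0.0014,"tz": 0,"wx": 0,"wy": 0,"wz": 0,"fingers": -1},
  {"tx": 0.0014,"ty": 0.0014,"tz": 0,"wx": 0,"wy": 0,"wz": 0,"fingers": -1},
])

```text
t: 4.28
position: [0.4305, -0.1117, 0.0208]
tcp_rot: [-180.0, 0.2, 140.0]
force: [2.3, -13.0, -2.0]
gripper_width: 0.0002
gripper_force: 6.4
```

```bash
python3 -c "
from h import *
go(cl(28.8,-102),.02)"
```

```text
wz 0.0 t [-0.0013 -0.001   0.0008] now [  27.2 -102.2] [ 0.4305 -0.1117  0.0208] F [  2.3 -13.   -2. ]
```

>>> jog_arm([
  {"tx": 0.001,"ty": 0.001,"tz": 0,"wx": 0,"wy": 0,"wz": 0,"fingers": -1},
  {"tx": 0,"ty": 0,"tz": 0,"wx": 0,"wy": 0,"wz": 0,"fingers": -1},
])

```text
t: 4.53
position: [0.4305, -0.1116, 0.0209]
tcp_rot: [-179.9, 0.3, 139.9]
force: [3.9, -14.6, -3.4]
gripper_width: -0.0003
gripper_force: 7.3
```

```bash
python3 -c "
from h import *
go(cl(65,-96.9),.02)"
```

```text
wz 0.0 t [-0.0305 -0.0231  0.0009] now [  27.1 -102.2] [ 0.4305 -0.1116  0.0209] F [  3.9 -14.6  -3.4]
```

>>> jog_arm([
  {"tx": -0.0105,"ty": -0.008,"tz": 0,"wx": 0,"wy": 0,"wz": 0,"fingers": -1},
  {"tx": -0.0105,"ty": -0.008,"tz": 0,"wx": 0,"wy": 0,"wz": 0,"fingers": -1},
  {"tx": -0.0105,"ty": -0.008,"tz": 0,"wx": 0,"wy": 0,"wz": 0,"fingers": -1},
  {"tx": 0,"ty": 0,"tz": 0,"wx": 0,"wy": 0,"wz": 0,"fingers": -1},
  {"tx": 0,"ty": 0,"tz": 0,"wx": 0,"wy": 0,"wz": 0,"fingers": -1},
])

```text
t: 5.15
position: [0.4381, -0.1476, 0.02]
tcp_rot: [180.0, -0.1, 140.0]
force: [0.1, 1.1, 0.8]
gripper_width: -0.0003
gripper_force: 0.0
```

```bash
python3 -c "
from h import *
c=cap('top')
cv2.imwrite('pics/c3.png',cv2.convertScaleAbs(cv2.resize(c['img'][225:350,318:428,::-1],None,fx=4.6,fy=4.6,interpolation=2),alpha=1.5))
go(cl(27.2,-102.2),.02)"
```

```text
wz 0.0 t [0.0289 0.0226 0.    ] now [ 63.6 -97.7] [ 0.4381 -0.1476  0.02  ] F [-0.  -0.9 -0.5]
```

View pics/c3.png

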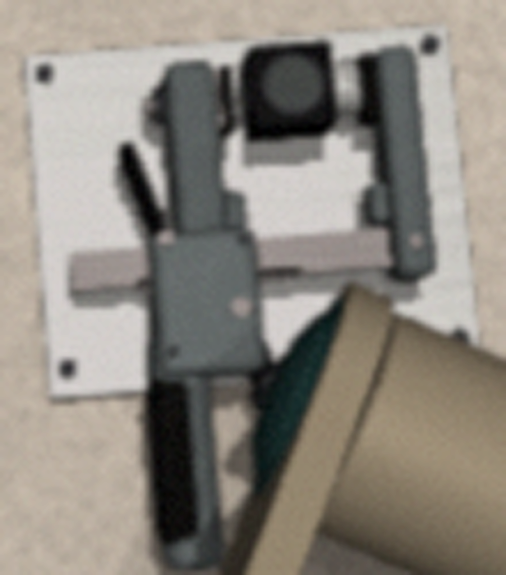

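The jaw moved one tooth (rear edge from crop x≈440 to 432) and the bar's tail is further out. Second pull, which cannot seat yet (jaw at 12 mm).

>>> jog_arm([
  {"tx": 0.0042,"ty": 0.0033,"tz": 0,"wx": 0,"wy": 0,"wz": 0,"fingers": -1},
  {"tx": 0.0042,"ty": 0.0033,"tz": 0,"wx": 0,"wy": 0,"wz": 0,"fingers": -1},
  {"tx": 0.0042,"ty": 0.0033,"tz": 0,"wx": 0,"wy": 0,"wz": 0,"fingers": -1},
  {"tx": 0.0042,"ty": 0.0033,"tz": 0,"wx": 0,"wy": 0,"wz": 0,"fingers": -1},
  {"tx": 0.0042,"ty": 0.0033,"tz": 0,"wx": 0,"wy": 0,"wz": 0,"fingers": -1},
  {"tx": 0.0042,"ty": 0.0033,"tz": 0,"wx": 0,"wy": 0,"wz": 0,"fingers": -1},
  {"tx": 0.0042,"ty": 0.0035,"tz": 0,"wx": 0,"wy": 0,"wz": 0,"fingers": -1},
  {"tx": 0.0017,"ty": 0.0015,"tz": 0,"wx": 0,"wy": 0,"wz": 0,"fingers": -1},
])

```text
t: 6.2
position: [0.4311, -0.1114, 0.0206]
tcp_rot: [-179.8, 0.4, 140.0]
force: [3.6, -23.3, -8.3]
gripper_width: -0.0002
gripper_force: 11.4
```

```bash
python3 -c "
from h import *
go(cl(27.2,-102.2),.02)"
```

```text
wz 0.0 t [ 0.0002 -0.0006  0.0006] now [  26.9 -101.6] [ 0.4311 -0.1114  0.0206] F [  3.6 -23.3  -8.3]
```

>>> jog_arm([
  {"tx": -0.0108,"ty": -0.0088,"tz": 0,"wx": 0,"wy": 0,"wz": 0,"fingers": -1},
  {"tx": -0.0108,"ty": -0.0088,"tz": 0,"wx": 0,"wy": 0,"wz": 0,"fingers": -1},
  {"tx": -0.0108,"ty": -0.0088,"tz": 0,"wx": 0,"wy": 0,"wz": 0,"fingers": -1},
  {"tx": 0,"ty": 0,"tz": 0,"wx": 0,"wy": 0,"wz": 0,"fingers": -1},
  {"tx": 0,"ty": 0,"tz": 0,"wx": 0,"wy": 0,"wz": 0,"fingers": -1},
])

```text
t: 6.82
position: [0.4381, -0.1497, 0.0201]
tcp_rot: [180.0, -0.1, 140.0]
force: [0.3, -0.0, 0.5]
gripper_width: -0.0001
gripper_force: 0.0
```

```bash
python3 -c "
from h import *
c=cap('top')
cv2.imwrite('pics/c4.png',cv2.convertScaleAbs(cv2.resize(c['img'][225:350,318:428,::-1],None,fx=4.6,fy=4.6,interpolation=2),alpha=1.5))
go(cl(27.2,-102.2),.02)"
```

```text
wz 0.0 t [0.0302 0.0241 0.0001] now [ 65.6 -97.8] [ 0.4381 -0.1496  0.0201] F [-0.1 -0.3 -1.1]
```

View pics/c4.png

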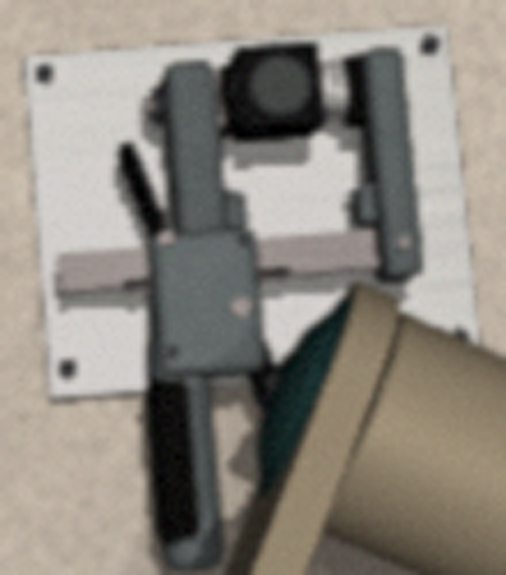

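The cube has slid up to the fixed pad and the jaw is against the flange at 12 mm, with the cell still standing out. Third pull, slowing down near the end.

>>> jog_arm([
  {"tx": 0.004,"ty": 0.0032,"tz": 0,"wx": 0,"wy": 0,"wz": 0,"fingers": -1},
  {"tx": 0.004,"ty": 0.0032,"tz": 0,"wx": 0,"wy": 0,"wz": 0,"fingers": -1},
  {"tx": 0.004,"ty": 0.0032,"tz": 0,"wx": 0,"wy": 0,"wz": 0,"fingers": -1},
  {"tx": 0.004,"ty": 0.0032,"tz": 0,"wx": 0,"wy": 0,"wz": 0,"fingers": -1},
  {"tx": 0.004,"ty": 0.0032,"tz": 0,"wx": 0,"wy": 0,"wz": 0,"fingers": -1},
  {"tx": 0,"ty": 0,"tz": 0,"wx": 0,"wy": 0,"wz": 0,"fingers": -1},
])

```text
t: 7.62
position: [0.4326, -0.1254, 0.0202]
tcp_rot: [-179.9, 0.0, 140.0]
force: [-3.4, -7.0, -0.2]
gripper_width: 0.0003
gripper_force: 3.7
```

>>> jog_arm([
  {"tx": 0.0008,"ty": 0.0006,"tz": 0,"wx": 0,"wy": 0,"wz": 0,"fingers": -1},
  {"tx": 0.0008,"ty": 0.0006,"tz": 0,"wx": 0,"wy": 0,"wz": 0,"fingers": -1},
])

```text
t: 7.88
position: [0.4323, -0.1239, 0.0203]
tcp_rot: [-179.9, 0.1, 140.0]
force: [-2.7, -8.5, -1.4]
gripper_width: -0.0002
gripper_force: 4.3
```

```bash
python3 -c "
from h import *
go(cl(27.2,-102.2),.02)"
```

```text
wz 0.0 t [0.0092 0.0082 0.0003] now [  39.5 -101.4] [ 0.4323 -0.1239  0.0203] F [-2.7 -8.5 -1.4]
```

>>> jog_arm([
  {"tx": 0.0007,"ty": 0.0007,"tz": 0,"wx": 0,"wy": 0,"wz": 0,"fingers": -1},
  {"tx": 0.0007,"ty": 0.0007,"tz": 0,"wx": 0,"wy": 0,"wz": 0,"fingers": -1},
  {"tx": 0.0007,"ty": 0.0007,"tz": 0,"wx": 0,"wy": 0,"wz": 0,"fingers": -1},
])

```text
t: 8.25
position: [0.4318, -0.121, 0.0202]
tcp_rot: [-179.8, 0.0, 140.0]
force: [-4.4, -10.0, 0.6]
gripper_width: -0.0004
gripper_force: 4.4
```

>>> jog_arm([
  {"tx": 0.0007,"ty": 0.0007,"tz": 0,"wx": 0,"wy": 0,"wz": 0,"fingers": -1},
  {"tx": 0.0007,"ty": 0.0007,"tz": 0,"wx": 0,"wy": 0,"wz": 0,"fingers": -1},
])

```text
t: 8.5
position: [0.4316, -0.119, 0.0202]
tcp_rot: [-179.8, 0.0, 140.0]
force: [-4.6, -9.7, 1.2]
gripper_width: -0.0
gripper_force: 4.5
```

>>> jog_arm([
  {"tx": 0.0007,"ty": 0.0007,"tz": 0,"wx": 0,"wy": 0,"wz": 0,"fingers": -1},
  {"tx": 0.0007,"ty": 0.0007,"tz": 0,"wx": 0,"wy": 0,"wz": 0,"fingers": -1},
])

```text
t: 8.75
position: [0.4314, -0.117, 0.0202]
tcp_rot: [-179.8, 0.0, 140.0]
force: [-5.1, -9.8, 0.5]
gripper_width: 0.0
gripper_force: 4.6
```

>>> jog_arm([
  {"tx": 0.0007,"ty": 0.0007,"tz": 0,"wx": 0,"wy": 0,"wz": 0,"fingers": -1},
])

```text
t: 8.88
position: [0.4313, -0.1161, 0.0202]
tcp_rot: [-179.8, 0.0, 140.0]
force: [-4.9, -10.1, 0.4]
gripper_width: 0.0004
gripper_force: 4.7
```

>>> jog_arm([
  {"tx": 0.0007,"ty": 0.0007,"tz": 0,"wx": 0,"wy": 0,"wz": 0,"fingers": -1},
])

```text
t: 9.0
position: [0.4312, -0.1151, 0.0202]
tcp_rot: [-179.8, 0.0, 140.0]
force: [-4.5, -9.6, 0.4]
gripper_width: -0.0
gripper_force: 4.8
```

```bash
python3 -c "
from h import *
go(cl(27.2,-102.2),.02)"
```

```text
wz 0.0 t [0.0027 0.0021 0.0002] now [  30.6 -101.8] [ 0.4312 -0.1151  0.0202] F [-4.5 -9.6  0.4]
```

>>> jog_arm([
  {"tx": 0.0007,"ty": 0.0007,"tz": 0,"wx": 0,"wy": 0,"wz": 0,"fingers": -1},
])

```text
t: 9.12
position: [0.4311, -0.1141, 0.0202]
tcp_rot: [-179.8, 0.0, 140.0]
force: [-4.9, -9.2, 1.4]
gripper_width: -0.0002
gripper_force: 4.8
```

>>> jog_arm([
  {"tx": 0.0007,"ty": 0.0007,"tz": 0,"wx": 0,"wy": 0,"wz": 0,"fingers": -1},
])

```text
t: 9.25
position: [0.431, -0.113, 0.0202]
tcp_rot: [-179.8, 0.0, 140.0]
force: [-3.7, -8.0, 0.4]
gripper_width: -0.0002
gripper_force: 4.3
```

>>> jog_arm([
  {"tx": 0.0007,"ty": 0.0007,"tz": 0,"wx": 0,"wy": 0,"wz": 0,"fingers": -1},
])

```text
t: 9.38
position: [0.431, -0.112, 0.0202]
tcp_rot: [-179.8, 0.0, 140.0]
force: [-4.6, -9.4, 0.5]
gripper_width: 0.0001
gripper_force: 4.5
```

```bash
python3 -c "
from h import *
go(cl(27.2,-102.2),.02)"
```

```text
wz 0.0 t [ 0.0006 -0.0001  0.0002] now [  27.5 -101.7] [ 0.431  -0.112   0.0202] F [-4.6 -9.4  0.5]
```

>>> jog_arm([
  {"tx": 0.0007,"ty": 0.0007,"tz": 0,"wx": 0,"wy": 0,"wz": 0,"fingers": -1},
])

```text
t: 9.5
position: [0.431, -0.1117, 0.0203]
tcp_rot: [-179.8, 0.1, 140.0]
force: [-4.1, -15.3, -0.8]
gripper_width: -0.0002
gripper_force: 7.4
```

>>> jog_arm([
  {"tx": 0.0007,"ty": 0.0007,"tz": 0,"wx": 0,"wy": 0,"wz": 0,"fingers": -1},
])

```text
t: 9.62
position: [0.431, -0.1115, 0.0203]
tcp_rot: [-179.7, 0.2, 140.0]
force: [-3.8, -19.4, -1.2]
gripper_width: -0.0
gripper_force: 9.6
```

```bash
python3 -c "
from h import *
go(cl(27.2,-102.2),.02)"
```

```text
wz 0.0 t [ 0.0003 -0.0005  0.0003] now [  27.1 -101.7] [ 0.431  -0.1115  0.0203] F [ -3.8 -19.4  -1.2]
```

That was the rigid stop (x 27.1, same place as before), not the seat. Back for the fourth pull.

>>> jog_arm([
  {"tx": -0.0105,"ty": -0.0085,"tz": 0,"wx": 0,"wy": 0,"wz": 0,"fingers": -1},
  {"tx": -0.0105,"ty": -0.0085,"tz": 0,"wx": 0,"wy": 0,"wz": 0,"fingers": -1},
  {"tx": -0.0105,"ty": -0.0085,"tz": 0,"wx": 0,"wy": 0,"wz": 0,"fingers": -1},
  {"tx": 0,"ty": 0,"tz": 0,"wx": 0,"wy": 0,"wz": 0,"fingers": -1},
  {"tx": 0,"ty": 0,"tz": 0,"wx": 0,"wy": 0,"wz": 0,"fingers": -1},
])

```text
t: 10.25
position: [0.4392, -0.1486, 0.0201]
tcp_rot: [180.0, -0.0, 140.0]
force: [-0.4, 0.9, -0.7]
gripper_width: 0.0003
gripper_force: 0.0
```

```bash
python3 -c "
from h import *
go(cl(56,-98.5),.02)"
```

```text
wz 0.0 t [0.0074 0.0049 0.0001] now [ 64.7 -96.7] [ 0.4392 -0.1486  0.0201] F [-0.4  0.9 -0.7]
```

Go to x≈56 (within the slack), then feel forward.

>>> jog_arm([
  {"tx": 0.0035,"ty": 0.0025,"tz": 0,"wx": 0,"wy": 0,"wz": 0,"fingers": -1},
  {"tx": 0.0035,"ty": 0.0025,"tz": 0,"wx": 0,"wy": 0,"wz": 0,"fingers": -1},
  {"tx": 0.0008,"ty": 0.0006,"tz": 0,"wx": 0,"wy": 0,"wz": 0,"fingers": -1},
  {"tx": 0.0008,"ty": 0.0006,"tz": 0,"wx": 0,"wy": 0,"wz": 0,"fingers": -1},
])

```text
t: 10.75
position: [0.4366, -0.1387, 0.0203]
tcp_rot: [-180.0, 0.0, 140.0]
force: [-1.8, -2.7, -0.2]
gripper_width: -0.0001
gripper_force: 1.6
```

>>> jog_arm([
  {"tx": 0.0008,"ty": 0.0006,"tz": 0,"wx": 0,"wy": 0,"wz": 0,"fingers": -1},
  {"tx": 0.0008,"ty": 0.0006,"tz": 0,"wx": 0,"wy": 0,"wz": 0,"fingers": -1},
])

```text
t: 11.0
position: [0.4362, -0.137, 0.0203]
tcp_rot: [-180.0, 0.0, 140.0]
force: [-2.2, -4.8, -1.0]
gripper_width: 0.0002
gripper_force: 2.2
```

>>> jog_arm([
  {"tx": 0.0008,"ty": 0.0006,"tz": 0,"wx": 0,"wy": 0,"wz": 0,"fingers": -1},
  {"tx": 0,"ty": 0,"tz": 0,"wx": 0,"wy": 0,"wz": 0,"fingers": -1},
])

```text
t: 11.25
position: [0.4359, -0.136, 0.0203]
tcp_rot: [-180.0, 0.0, 140.0]
force: [-2.1, -5.0, -0.4]
gripper_width: 0.0001
gripper_force: 2.2
```

```bash
python3 -c "
from h import *
go(cl(56,-98.5),.02)"
```

```text
wz 0.0 t [-0.0031 -0.0026  0.0003] now [ 51.9 -98.9] [ 0.4359 -0.136   0.0203] F [-2.1 -5.  -0.4]
```

>>> jog_arm([
  {"tx": 0.0008,"ty": 0.0006,"tz": 0,"wx": 0,"wy": 0,"wz": 0,"fingers": -1},
  {"tx": 0.0008,"ty": 0.0006,"tz": 0,"wx": 0,"wy": 0,"wz": 0,"fingers": -1},
])

```text
t: 11.5
position: [0.4354, -0.1344, 0.0203]
tcp_rot: [-179.9, 0.0, 139.9]
force: [-2.5, -7.3, -1.0]
gripper_width: -0.0003
gripper_force: 3.3
```

>>> jog_arm([
  {"tx": 0.0008,"ty": 0.0006,"tz": 0,"wx": 0,"wy": 0,"wz": 0,"fingers": -1},
])

```text
t: 11.62
position: [0.4352, -0.1336, 0.0203]
tcp_rot: [-179.9, 0.0, 139.9]
force: [-1.9, -8.5, -0.3]
gripper_width: 0.0001
gripper_force: 3.8
```

>>> jog_arm([
  {"tx": 0.0008,"ty": 0.0006,"tz": 0,"wx": 0,"wy": 0,"wz": 0,"fingers": -1},
])

```text
t: 11.75
position: [0.4349, -0.1328, 0.0203]
tcp_rot: [-179.9, 0.1, 139.9]
force: [-2.5, -9.0, -1.2]
gripper_width: -0.0001
gripper_force: 4.1
```

```bash
python3 -c "
from h import *
go(cl(56,-98.5),.02)"
```

```text
wz 0.0 t [-0.006  -0.0044  0.0003] now [ 48.6 -99.6] [ 0.4349 -0.1328  0.0203] F [-2.5 -9.  -1.2]
```

>>> jog_arm([
  {"tx": 0.0008,"ty": 0.0006,"tz": 0,"wx": 0,"wy": 0,"wz": 0,"fingers": -1},
])

```text
t: 11.88
position: [0.4347, -0.132, 0.0203]
tcp_rot: [-179.9, 0.1, 139.9]
force: [-3.0, -8.6, -1.7]
gripper_width: 0.0001
gripper_force: 4.2
```

>>> jog_arm([
  {"tx": 0.0008,"ty": 0.0006,"tz": 0,"wx": 0,"wy": 0,"wz": 0,"fingers": -1},
])

```text
t: 12.0
position: [0.4344, -0.131, 0.0203]
tcp_rot: [-179.9, 0.1, 139.9]
force: [-3.0, -9.0, -0.8]
gripper_width: 0.0
gripper_force: 4.2
```

Plateau: the cell is still sliding.

>>> jog_arm([
  {"tx": 0.0008,"ty": 0.0006,"tz": 0,"wx": 0,"wy": 0,"wz": 0,"fingers": -1},
])

```text
t: 12.12
position: [0.4341, -0.13, 0.0203]
tcp_rot: [-179.9, 0.1, 139.9]
force: [-2.9, -9.0, -0.8]
gripper_width: -0.0004
gripper_force: 4.2
```

>>> jog_arm([
  {"tx": 0.0008,"ty": 0.0006,"tz": 0,"wx": 0,"wy": 0,"wz": 0,"fingers": -1},
])

```text
t: 12.25
position: [0.4339, -0.1291, 0.0203]
tcp_rot: [-179.9, 0.0, 139.9]
force: [-4.1, -8.5, -0.7]
gripper_width: 0.0001
gripper_force: 4.3
```

>>> jog_arm([
  {"tx": 0.0008,"ty": 0.0006,"tz": 0,"wx": 0,"wy": 0,"wz": 0,"fingers": -1},
])

```text
t: 12.38
position: [0.4336, -0.1281, 0.0203]
tcp_rot: [-179.9, 0.0, 139.9]
force: [-3.5, -8.6, -0.2]
gripper_width: -0.0001
gripper_force: 4.3
```

>>> jog_arm([
  {"tx": 0.0008,"ty": 0.0006,"tz": 0,"wx": 0,"wy": 0,"wz": 0,"fingers": -1},
])

```text
t: 12.5
position: [0.4334, -0.1271, 0.0203]
tcp_rot: [-179.9, 0.0, 139.9]
force: [-3.1, -8.7, -0.5]
gripper_width: -0.0001
gripper_force: 4.3
```

>>> jog_arm([
  {"tx": 0.0008,"ty": 0.0006,"tz": 0,"wx": 0,"wy": 0,"wz": 0,"fingers": -1},
])

```text
t: 12.62
position: [0.4332, -0.1261, 0.0203]
tcp_rot: [-179.9, 0.0, 139.9]
force: [-3.8, -9.1, -0.6]
gripper_width: -0.0
gripper_force: 4.3
```

>>> jog_arm([
  {"tx": 0.0008,"ty": 0.0006,"tz": 0,"wx": 0,"wy": 0,"wz": 0,"fingers": -1},
])

```text
t: 12.75
position: [0.4329, -0.1251, 0.0203]
tcp_rot: [-179.9, 0.0, 139.9]
force: [-3.7, -9.2, -0.1]
gripper_width: 0.0001
gripper_force: 4.3
```

```bash
python3 -c "
from h import *
c=cap('top')
cv2.imwrite('pics/c5.png',cv2.convertScaleAbs(cv2.resize(c['img'][225:350,318:428,::-1],None,fx=4.6,fy=4.6,interpolation=2),alpha=1.5))
go(cl(27.2,-102.2),.02)"
```

```text
wz 0.0 t [0.0105 0.0086 0.0003] now [  40.7 -100.9] [ 0.4329 -0.125   0.0203] F [-2.8 -8.5  0.2]
```

View pics/c5.png

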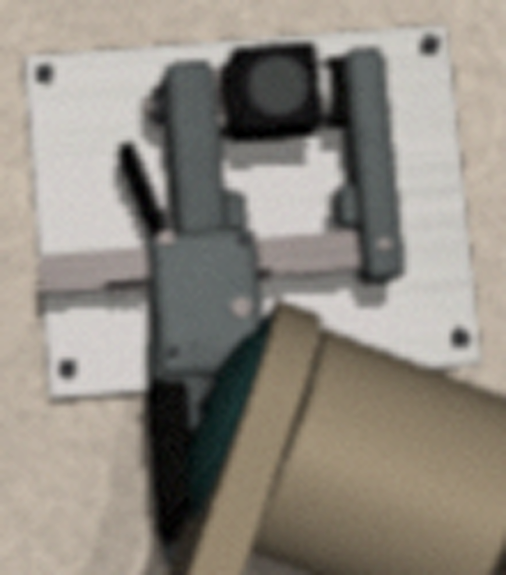

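The flange now shows only as a thin strip between cube and pad (crop x≈325), so it is almost home. Single 1 mm steps from here.

>>> jog_arm([
  {"tx": 0.0007,"ty": 0.0006,"tz": 0,"wx": 0,"wy": 0,"wz": 0,"fingers": -1},
])

```text
t: 12.92
position: [0.4328, -0.1242, 0.0203]
tcp_rot: [-179.9, 0.0, 139.9]
force: [-3.0, -9.1, 0.5]
gripper_width: 0.0002
gripper_force: 4.3
```

>>> jog_arm([
  {"tx": 0.0007,"ty": 0.0006,"tz": 0,"wx": 0,"wy": 0,"wz": 0,"fingers": -1},
])

```text
t: 13.05
position: [0.4326, -0.1233, 0.0203]
tcp_rot: [-179.9, 0.0, 139.9]
force: [-3.5, -9.7, 0.0]
gripper_width: 0.0
gripper_force: 4.4
```

>>> jog_arm([
  {"tx": 0.0007,"ty": 0.0006,"tz": 0,"wx": 0,"wy": 0,"wz": 0,"fingers": -1},
])

```text
t: 13.18
position: [0.4324, -0.1224, 0.0203]
tcp_rot: [-179.9, 0.0, 139.9]
force: [-3.4, -9.3, 0.3]
gripper_width: -0.0002
gripper_force: 4.4
```

>>> jog_arm([
  {"tx": 0.0007,"ty": 0.0006,"tz": 0,"wx": 0,"wy": 0,"wz": 0,"fingers": -1},
])

```text
t: 13.3
position: [0.4323, -0.1215, 0.0203]
tcp_rot: [-179.9, 0.0, 139.9]
force: [-4.3, -8.9, -0.6]
gripper_width: -0.0002
gripper_force: 4.4
```

>>> jog_arm([
  {"tx": 0.0007,"ty": 0.0006,"tz": 0,"wx": 0,"wy": 0,"wz": 0,"fingers": -1},
])

```text
t: 13.42
position: [0.4322, -0.1206, 0.0203]
tcp_rot: [-179.9, 0.0, 139.9]
force: [-3.1, -9.3, -0.5]
gripper_width: -0.0002
gripper_force: 4.5
```

>>> jog_arm([
  {"tx": 0.0007,"ty": 0.0006,"tz": 0,"wx": 0,"wy": 0,"wz": 0,"fingers": -1},
])

```text
t: 13.55
position: [0.432, -0.1197, 0.0203]
tcp_rot: [-179.9, 0.0, 139.9]
force: [-3.1, -9.6, 0.3]
gripper_width: 0.0003
gripper_force: 4.5
```

>>> jog_arm([
  {"tx": 0.0007,"ty": 0.0006,"tz": 0,"wx": 0,"wy": 0,"wz": 0,"fingers": -1},
])

```text
t: 13.68
position: [0.4319, -0.1189, 0.0203]
tcp_rot: [-179.9, 0.1, 139.9]
force: [-3.0, -10.0, 0.4]
gripper_width: -0.0001
gripper_force: 5.0
```

>>> jog_arm([
  {"tx": 0.0007,"ty": 0.0006,"tz": 0,"wx": 0,"wy": 0,"wz": 0,"fingers": -1},
])

```text
t: 13.8
position: [0.4318, -0.1181, 0.0203]
tcp_rot: [-179.9, 0.1, 139.9]
force: [-3.0, -11.1, -0.3]
gripper_width: -0.0004
gripper_force: 5.5
```

>>> jog_arm([
  {"tx": 0.0007,"ty": 0.0006,"tz": 0,"wx": 0,"wy": 0,"wz": 0,"fingers": -1},
])

```text
t: 13.92
position: [0.4317, -0.1174, 0.0203]
tcp_rot: [-179.8, 0.1, 139.9]
force: [-2.8, -12.0, -0.1]
gripper_width: -0.0002
gripper_force: 6.0
```

The force climbs about 1 N per mm at x≈33 (12 N, against a 9.3 N plateau), well before the stop at 27. The cell is home, so I back off and go to the release lever.

>>> jog_arm([
  {"tx": 0,"ty": 0,"tz": 0,"wx": 0,"wy": 0,"wz": 0,"fingers": -1},
  {"tx": -0.008,"ty": -0.008,"tz": 0,"wx": 0,"wy": 0,"wz": 0,"fingers": -1},
  {"tx": -0.009,"ty": -0.009,"tz": 0,"wx": 0,"wy": 0,"wz": 0,"fingers": -1},
  {"tx": -0.009,"ty": -0.009,"tz": 0,"wx": 0,"wy": 0,"wz": 0,"fingers": -1},
  {"tx": 0,"ty": 0,"tz": -0.05,"wx": 0,"wy": 0,"wz": 0,"fingers": -1},
  {"tx": 0,"ty": 0,"tz": -0.05,"wx": 0,"wy": 0,"wz": 0,"fingers": -1},
])

```text
t: 14.68
position: [0.4345, -0.1524, 0.1208]
tcp_rot: [180.0, -0.2, 139.9]
force: [0.6, -0.4, -1.4]
gripper_width: -0.0003
gripper_force: 0.0
```

```bash
python3 -c "
from h import *
go(cl(-63,49.6),.12)"
```

```text
wz 0.0 t [-0.0145  0.1996  0.0008] now [  68.1 -101.7] [ 0.4345 -0.1524  0.1208] F [ 0.6 -0.4 -1.4]
```

>>> jog_arm([
  {"tx": -0.0036,"ty": 0.05,"tz": 0,"wx": 0,"wy": 0,"wz": 0,"fingers": -1},
  {"tx": -0.0036,"ty": 0.05,"tz": 0,"wx": 0,"wy": 0,"wz": 0,"fingers": -1},
  {"tx": -0.0036,"ty": 0.05,"tz": 0,"wx": 0,"wy": 0,"wz": 0,"fingers": -1},
  {"tx": -0.0036,"ty": 0.05,"tz": 0,"wx": 0,"wy": 0,"wz": 0,"fingers": -1},
  {"tx": 0,"ty": 0,"tz": 0.033,"wx": 0,"wy": 0,"wz": 0,"fingers": -1},
  {"tx": 0,"ty": 0,"tz": 0.033,"wx": 0,"wy": 0,"wz": 0,"fingers": -1},
  {"tx": 0,"ty": 0,"tz": 0.032,"wx": 0,"wy": 0,"wz": 0,"fingers": -1},
])

```text
t: 15.55
position: [0.5744, -0.0084, 0.0207]
tcp_rot: [-180.0, -0.1, 140.0]
force: [0.1, 1.0, 0.2]
gripper_width: 0.0003
gripper_force: 0.0
```

```bash
python3 -c "
from h import *
go(cl(-49,49.6),.021)"
```

```text
wz 0.0 t [-0.0099 -0.0105 -0.0003] now [-63.4  50. ] [ 0.5744 -0.0084  0.0207] F [0.1 1.  0.2]
```

>>> jog_arm([
  {"tx": -0.0045,"ty": -0.0045,"tz": 0,"wx": 0,"wy": 0,"wz": 0,"fingers": -1},
  {"tx": -0.004,"ty": -0.004,"tz": 0,"wx": 0,"wy": 0,"wz": 0,"fingers": -1},
  {"tx": -0.0014,"ty": -0.0014,"tz": 0,"wx": 0,"wy": 0,"wz": 0,"fingers": -1},
  {"tx": -0.0014,"ty": -0.0014,"tz": 0,"wx": 0,"wy": 0,"wz": 0,"fingers": -1},
  {"tx": -0.0014,"ty": -0.0014,"tz": 0,"wx": 0,"wy": 0,"wz": 0,"fingers": -1},
])

```text
t: 16.18
position: [0.5767, -0.0266, 0.0229]
tcp_rot: [180.0, 0.0, 140.0]
force: [0.0, 0.3, 0.7]
gripper_width: -0.0004
gripper_force: 0.0
```

>>> jog_arm([
  {"tx": -0.0014,"ty": -0.0014,"tz": 0,"wx": 0,"wy": 0,"wz": 0,"fingers": -1},
  {"tx": -0.0014,"ty": -0.0014,"tz": 0,"wx": 0,"wy": 0,"wz": 0,"fingers": -1},
])

```text
t: 16.42
position: [0.5768, -0.0304, 0.0223]
tcp_rot: [180.0, -0.0, 140.0]
force: [0.6, 2.1, -0.7]
gripper_width: 0.0001
gripper_force: 0.7
```

```bash
python3 -c "
from h import *
go(cl(-49,49.6),.021)"
```

```text
wz 0.0 t [0.006  0.0048 0.0013] now [-41.4  50.5] [ 0.5768 -0.0304  0.0223] F [ 0.6  2.1 -0.7]
```

>>> jog_arm([
  {"tx": -0.0014,"ty": -0.0014,"tz": 0,"wx": 0,"wy": 0,"wz": 0,"fingers": -1},
  {"tx": -0.0014,"ty": -0.0014,"tz": 0,"wx": 0,"wy": 0,"wz": 0,"fingers": -1},
  {"tx": -0.0014,"ty": -0.0014,"tz": 0,"wx": 0,"wy": 0,"wz": 0,"fingers": -1},
])

```text
t: 16.8
position: [0.5777, -0.0352, 0.0223]
tcp_rot: [179.9, -0.0, 140.0]
force: [3.0, 7.2, -0.5]
gripper_width: 0.0
gripper_force: 3.0
```

>>> jog_arm([
  {"tx": -0.0014,"ty": -0.0014,"tz": 0,"wx": 0,"wy": 0,"wz": 0,"fingers": -1},
  {"tx": -0.0008,"ty": -0.0008,"tz": 0,"wx": 0,"wy": 0,"wz": 0,"fingers": -1},
])

```text
t: 17.05
position: [0.5782, -0.0382, 0.0224]
tcp_rot: [179.8, -0.0, 140.0]
force: [3.5, 7.1, -0.4]
gripper_width: 0.0
gripper_force: 3.3
```

```bash
python3 -c "
from h import *
go(cl(-49,49.6),.021)"
```

```text
wz 0.0 t [0.0121 0.0098 0.0014] now [-33.5  51.2] [ 0.5782 -0.0382  0.0224] F [ 3.5  7.1 -0.4]
```

>>> jog_arm([
  {"tx": -0.001,"ty": -0.001,"tz": 0,"wx": 0,"wy": 0,"wz": 0,"fingers": -1},
  {"tx": -0.001,"ty": -0.001,"tz": 0,"wx": 0,"wy": 0,"wz": 0,"fingers": -1},
])

```text
t: 17.3
position: [0.5783, -0.0399, 0.0224]
tcp_rot: [179.8, -0.1, 140.0]
force: [2.9, 14.8, 1.1]
gripper_width: -0.0002
gripper_force: 7.1
```

>>> jog_arm([
  {"tx": -0.0008,"ty": -0.0008,"tz": 0,"wx": 0,"wy": 0,"wz": 0,"fingers": -1},
  {"tx": 0,"ty": 0,"tz": 0,"wx": 0,"wy": 0,"wz": 0,"fingers": -1},
])

```text
t: 17.55
position: [0.5783, -0.0399, 0.0224]
tcp_rot: [179.7, -0.2, 140.1]
force: [2.2, 15.9, 1.1]
gripper_width: 0.0001
gripper_force: 7.7
```

```bash
python3 -c "
from h import *
go(cl(-49,49.6),.021)"
```

```text
wz 0.0 t [0.0133 0.0111 0.0014] now [-31.7  51.2] [ 0.5783 -0.0399  0.0224] F [ 2.2 15.9  1.1]
```

At the lever's stop. I'll hold for a second while the jaw runs back, then look.

>>> jog_arm([
  {"tx": 0,"ty": 0,"tz": 0,"wx": 0,"wy": 0,"wz": 0,"fingers": -1},
  {"tx": 0,"ty": 0,"tz": 0,"wx": 0,"wy": 0,"wz": 0,"fingers": -1},
  {"tx": 0,"ty": 0,"tz": 0,"wx": 0,"wy": 0,"wz": 0,"fingers": -1},
  {"tx": 0,"ty": 0,"tz": 0,"wx": 0,"wy": 0,"wz": 0,"fingers": -1},
  {"tx": 0,"ty": 0,"tz": 0,"wx": 0,"wy": 0,"wz": 0,"fingers": -1},
  {"tx": 0,"ty": 0,"tz": 0,"wx": 0,"wy": 0,"wz": 0,"fingers": -1},
  {"tx": 0.01,"ty": 0.01,"tz": 0,"wx": 0,"wy": 0,"wz": 0,"fingers": -1},
  {"tx": 0.013,"ty": 0.013,"tz": 0,"wx": 0,"wy": 0,"wz": 0,"fingers": -1},
])

```text
t: 18.55
position: [0.5749, -0.0107, 0.0222]
tcp_rot: [-180.0, 0.0, 139.9]
force: [0.3, 0.6, 0.8]
gripper_width: 0.0004
gripper_force: 0.0
```

>>> jog_arm([
  {"tx": 0,"ty": 0,"tz": -0.05,"wx": 0,"wy": 0,"wz": 0,"fingers": -1},
  {"tx": 0,"ty": 0,"tz": -0.05,"wx": 0,"wy": 0,"wz": 0.157,"fingers": 0.2},
  {"tx": 0,"ty": 0,"tz": 0,"wx": 0,"wy": 0,"wz": 0.157,"fingers": 0.3},
  {"tx": 0,"ty": 0,"tz": 0,"wx": 0,"wy": 0,"wz": 0.157,"fingers": 0.4},
  {"tx": 0,"ty": 0,"tz": 0,"wx": 0,"wy": 0,"wz": 0.157,"fingers": 0.4},
  {"tx": 0,"ty": 0,"tz": 0,"wx": 0,"wy": 0,"wz": 0.157,"fingers": 0.4},
])

```text
t: 19.3
position: [0.5748, -0.0106, 0.1222]
tcp_rot: [-180.0, 0.0, 94.7]
force: [0.1, 0.0, -0.4]
gripper_width: 0.06
gripper_force: 0.0
```

```bash
python3 -c "
from h import *
c=cap('top');s=cap('scene')
a=cv2.resize(c['img'][220:320,320:430,::-1],None,fx=4,fy=5,interpolation=2)[:,:440]
b=cv2.resize(s['img'][190:290,215:335,::-1],None,fx=3,fy=5,interpolation=2)
cv=np.hstack([a,b]);cv2.imwrite('pics/c6.png',cv2.convertScaleAbs(cv,alpha=1.5));print(cv.shape);go(cl(45,78),.12,94.9)"
```

```text
(500, 800, 3)
wz 0.0006 t [-0.1063  0.0277  0.0022] now [-61.3  50.3] [ 0.5749 -0.0106  0.1222] F [-0.2  0.8 -0. ]
```

View pics/c6.png

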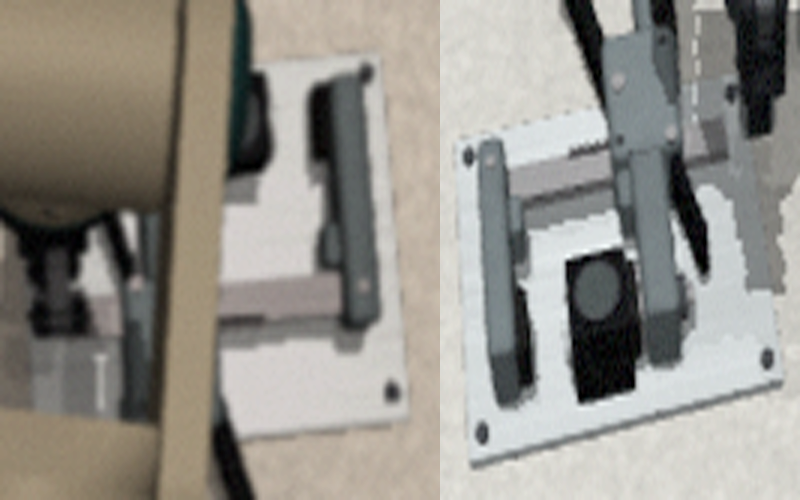

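```bash
python3 -c "
from h import *
s=cap('scene');c=cap('top')
p=onz(s,268.3,248,.054);q=onz(c,318+277/4.6,225+86/4.6,.054)
print(tocl(p),tocl(q),p,q)
go(cl(44,78),.12,94.9)"
```

```text
[43.07427171 83.43750403] [43.65526424 79.37909632] [ 0.61679934 -0.11172017  0.054     ] [ 0.61280507 -0.11264431  0.054     ]
wz 0.005 t [-0.1051  0.0277  0.0022] now [-61.1  50.3] [ 0.5749 -0.0107  0.1222] F [-1.1  0.8  0.2]
```

>>> jog_arm([
  {"tx": -0.035,"ty": 0.01,"tz": 0,"wx": 0,"wy": 0,"wz": 0,"fingers": 0.5},
  {"tx": -0.035,"ty": 0.01,"tz": 0,"wx": 0,"wy": 0,"wz": 0,"fingers": 0.5},
  {"tx": -0.035,"ty": 0.009,"tz": 0,"wx": 0,"wy": 0,"wz": 0,"fingers": 0.5},
  {"tx": 0,"ty": 0,"tz": 0.02,"wx": 0,"wy": 0,"wz": 0,"fingers": 0.5},
  {"tx": 0,"ty": 0,"tz": 0.02,"wx": 0,"wy": 0,"wz": 0,"fingers": 0.5},
])

```text
t: 20.12
position: [0.6126, -0.1124, 0.0805]
tcp_rot: [-179.9, -0.0, 95.1]
force: [0.3, -0.2, 0.8]
gripper_width: 0.0641
gripper_force: 0.0
```

```bash
python3 -c "
from h import *
go(cl(43.7,79.5),.023,94.9);print(bot.get_state()['gripper_width'])"
```

```text
wz 0.003 t [-0.0003  0.0003  0.0575] now [43.4 79.2] [ 0.6126 -0.1124  0.0805] F [ 0.3 -0.2  0.8]
0.06410041683785705
```

>>> jog_arm([
  {"tx": 0,"ty": 0,"tz": 0.02,"wx": 0,"wy": 0,"wz": 0,"fingers": 0.5},
  {"tx": 0,"ty": 0,"tz": 0.02,"wx": 0,"wy": 0,"wz": 0,"fingers": 0.5},
  {"tx": 0,"ty": 0,"tz": 0.017,"wx": 0,"wy": 0,"wz": 0,"fingers": 0.5},
  {"tx": 0,"ty": 0,"tz": 0,"wx": 0,"wy": 0,"wz": 0,"fingers": 0.2},
  {"tx": 0,"ty": 0,"tz": 0,"wx": 0,"wy": 0,"wz": 0,"fingers": -0.05},
])

```text
t: 20.75
position: [0.6137, -0.1132, 0.0261]
tcp_rot: [179.9, 0.0, 95.0]
force: [1.2, -0.2, -0.3]
gripper_width: 0.0403
gripper_force: 0.3
```

>>> jog_arm([
  {"tx": 0,"ty": 0,"tz": 0,"wx": 0,"wy": 0,"wz": 0,"fingers": -0.2},
  {"tx": 0,"ty": 0,"tz": 0,"wx": 0,"wy": 0,"wz": 0,"fingers": -0.4},
  {"tx": 0,"ty": 0,"tz": 0,"wx": 0,"wy": 0,"wz": 0,"fingers": -0.4},
])

```text
t: 21.12
position: [0.6137, -0.1132, 0.0264]
tcp_rot: [179.9, 0.0, 95.0]
force: [1.0, 0.4, 4.6]
gripper_width: 0.0392
gripper_force: 61.2
```

>>> jog_arm([
  {"tx": 0,"ty": 0,"tz": -0.02,"wx": 0,"wy": 0,"wz": 0,"fingers": -0.4},
  {"tx": 0,"ty": 0,"tz": -0.035,"wx": 0,"wy": 0,"wz": 0,"fingers": -0.4},
  {"tx": 0,"ty": 0,"tz": -0.045,"wx": 0,"wy": 0,"wz": 0,"fingers": -0.4},
  {"tx": 0,"ty": 0,"tz": 0,"wx": 0,"wy": 0,"wz": 0.096,"fingers": -0.4},
  {"tx": 0,"ty": 0,"tz": 0,"wx": 0,"wy": 0,"wz": 0.096,"fingers": -0.4},
  {"tx": 0,"ty": 0,"tz": 0,"wx": 0,"wy": 0,"wz": 0,"fingers": -0.4},
])

```text
t: 21.88
position: [0.6128, -0.1131, 0.1258]
tcp_rot: [-180.0, -0.0, 84.0]
force: [-0.7, -0.1, -2.2]
gripper_width: 0.0393
gripper_force: 61.2
```

```bash
python3 -c "
from h import *
go((.5052,.2072),.10,83.9)"
```

```text
wz 0.0023 t [ 0.307  -0.1411  0.0258] now [44.1 79.4] [ 0.6128 -0.1131  0.1258] F [-0.7 -0.1 -2.2]
```

>>> jog_arm([
  {"tx": 0.04,"ty": -0.018,"tz": 0,"wx": 0,"wy": 0,"wz": 0,"fingers": -0.4},
  {"tx": 0.045,"ty": -0.021,"tz": 0,"wx": 0,"wy": 0,"wz": 0,"fingers": -0.4},
  {"tx": 0.045,"ty": -0.021,"tz": 0,"wx": 0,"wy": 0,"wz": 0,"fingers": -0.4},
  {"tx": 0.045,"ty": -0.021,"tz": 0,"wx": 0,"wy": 0,"wz": 0,"fingers": -0.4},
  {"tx": 0.045,"ty": -0.021,"tz": 0,"wx": 0,"wy": 0,"wz": 0,"fingers": -0.4},
  {"tx": 0.045,"ty": -0.021,"tz": 0,"wx": 0,"wy": 0,"wz": 0,"fingers": -0.4},
  {"tx": 0.042,"ty": -0.018,"tz": 0,"wx": 0,"wy": 0,"wz": 0,"fingers": -0.4},
  {"tx": 0,"ty": 0,"tz": 0.03,"wx": 0,"wy": 0,"wz": 0,"fingers": -0.4},
])

```text
t: 22.88
position: [0.5055, 0.2104, 0.098]
tcp_rot: [179.7, -0.2, 84.4]
force: [1.2, -0.9, -2.7]
gripper_width: 0.0392
gripper_force: 61.5
```

>>> jog_arm([
  {"tx": 0,"ty": 0,"tz": 0.03,"wx": 0,"wy": 0,"wz": 0,"fingers": -0.4},
  {"tx": 0,"ty": 0,"tz": 0.015,"wx": 0,"wy": 0,"wz": 0,"fingers": -0.4},
  {"tx": 0,"ty": 0,"tz": 0,"wx": 0,"wy": 0,"wz": 0,"fingers": -0.4},
])

```text
t: 23.25
position: [0.5045, 0.2067, 0.0496]
tcp_rot: [-179.9, 0.0, 84.0]
force: [0.0, -1.3, -1.7]
gripper_width: 0.039
gripper_force: 61.3
```

```bash
python3 -c "
from h import *
c=cap('scene');t=cap('top')
a=cv2.resize(c['img'][165:235,385:515,::-1],None,fx=6,fy=4.2,interpolation=2)
b=cv2.resize(t['img'][255:325,140:270,::-1],None,fx=6,fy=4.2,interpolation=2)
cv2.imwrite('pics/c7.png',cv2.convertScaleAbs(np.vstack([a,b]),alpha=1.4))
go((.5052,.2072),.0234,83.9)"
```

```text
wz 0.0017 t [ 0.0001 -0.0006  0.0282] now [-284.   -0.] [0.5058 0.2071 0.0516] F [ 0.8 -0.  -1.7]
```

View pics/c7.png

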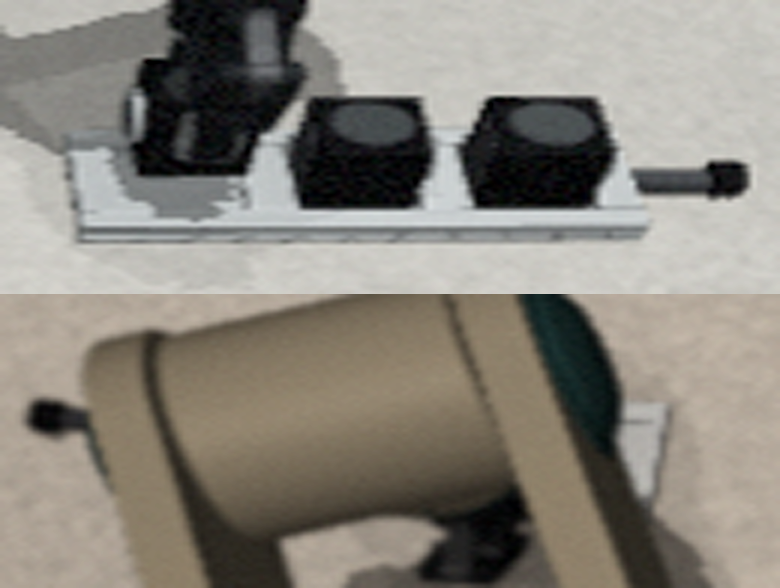

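```bash
python3 -c "
from h import *
c=cap('scene');t=bot
P=lambda x,y,z:(onz(c,385+x/6,165+y/4.2,z)*1000).round(1)[:2]
print('held edge',P(135,175,.0332),P(250,175,.0332))
print('b bottom',P(302,207,.0145),P(425,207,.0145),'b disc',P(375,125,.051),'c disc',P(554,123,.051))
print('rail front corners top',P(80,212,.013),P(650,212,.013))
go((.5052,.2072),.0234,83.9)"
```

```text
held edge [523.6 183.4] [528.  223.4]
b bottom [535.3 243.4] [540.1 286.5] b disc [515.2 267.9] c disc [520.8 330. ]
rail front corners top [528.8 165.1] [550.7 364.9]
wz 0.0016 t [-0.     -0.0007  0.0285] now [-2.841e+02  1.000e-01] [0.5059 0.2071 0.0519] F [ 0.6 -0.5 -2.2]
```

The scene view shows the held cube level over the empty pocket, with its lower front edge at crop (135–250,175) and rail on both sides. Both cameras agree within about 1 mm, so I lower it to the pocket mouth and feel.

>>> jog_arm([
  {"tx": 0.0005,"ty": -0.0005,"tz": 0.01,"wx": 0,"wy": 0,"wz": 0,"fingers": -0.4},
  {"tx": 0,"ty": 0,"tz": 0.006,"wx": 0,"wy": 0,"wz": 0,"fingers": -0.4},
  {"tx": 0,"ty": 0,"tz": 0.003,"wx": 0,"wy": 0,"wz": 0,"fingers": -0.4},
  {"tx": 0,"ty": 0,"tz": 0.002,"wx": 0,"wy": 0,"wz": 0,"fingers": -0.4},
  {"tx": 0,"ty": 0,"tz": 0,"wx": 0,"wy": 0,"wz": 0,"fingers": -0.4},
])

```text
t: 24.02
position: [0.5045, 0.2075, 0.0291]
tcp_rot: [-180.0, 0.0, 84.0]
force: [-0.6, -0.1, -2.9]
gripper_width: 0.0394
gripper_force: 61.3
```

>>> jog_arm([
  {"tx": 0,"ty": 0,"tz": 0.0015,"wx": 0,"wy": 0,"wz": 0,"fingers": -0.4},
  {"tx": 0,"ty": 0,"tz": 0.0015,"wx": 0,"wy": 0,"wz": 0,"fingers": -0.4},
  {"tx": 0,"ty": 0,"tz": 0,"wx": 0,"wy": 0,"wz": 0,"fingers": -0.4},
])

```text
t: 24.4
position: [0.5045, 0.2075, 0.0262]
tcp_rot: [-180.0, 0.0, 84.0]
force: [-0.4, -0.9, -2.3]
gripper_width: 0.0393
gripper_force: 61.3
```

Inside the pocket mouth with no contact force. Down to the floor.

>>> jog_arm([
  {"tx": 0,"ty": 0,"tz": 0.001,"wx": 0,"wy": 0,"wz": 0,"fingers": -0.4},
  {"tx": 0,"ty": 0,"tz": 0.001,"wx": 0,"wy": 0,"wz": 0,"fingers": -0.4},
  {"tx": 0,"ty": 0,"tz": 0,"wx": 0,"wy": 0,"wz": 0,"fingers": -0.4},
])

```text
t: 24.78
position: [0.5045, 0.2075, 0.0242]
tcp_rot: [-180.0, -0.0, 84.0]
force: [1.0, 0.3, -2.5]
gripper_width: 0.0392
gripper_force: 61.3
```

>>> jog_arm([
  {"tx": 0,"ty": 0,"tz": 0.001,"wx": 0,"wy": 0,"wz": 0,"fingers": -0.4},
  {"tx": 0,"ty": 0,"tz": 0,"wx": 0,"wy": 0,"wz": 0,"fingers": -0.4},
])

```text
t: 25.02
position: [0.5047, 0.2076, 0.0234]
tcp_rot: [180.0, -0.0, 84.0]
force: [-0.5, 0.9, -0.8]
gripper_width: 0.0389
gripper_force: 61.5
```

>>> jog_arm([
  {"tx": 0,"ty": 0,"tz": 0.0005,"wx": 0,"wy": 0,"wz": 0,"fingers": -0.4},
  {"tx": 0,"ty": 0,"tz": 0,"wx": 0,"wy": 0,"wz": 0,"fingers": -0.1},
  {"tx": 0,"ty": 0,"tz": 0,"wx": 0,"wy": 0,"wz": 0,"fingers": 0.2},
  {"tx": 0,"ty": 0,"tz": 0,"wx": 0,"wy": 0,"wz": 0,"fingers": 0.5},
  {"tx": 0,"ty": 0,"tz": 0,"wx": 0,"wy": 0,"wz": 0,"fingers": 0.5},
])

```text
t: 25.65
position: [0.5046, 0.2075, 0.0227]
tcp_rot: [180.0, -0.0, 84.0]
force: [0.2, -0.3, 0.1]
gripper_width: 0.0642
gripper_force: 0.0
```

>>> jog_arm([
  {"tx": 0,"ty": 0,"tz": -0.02,"wx": 0,"wy": 0,"wz": 0,"fingers": 0.5},
  {"tx": 0,"ty": 0,"tz": -0.04,"wx": 0,"wy": 0,"wz": 0,"fingers": 0.5},
  {"tx": 0,"ty": 0,"tz": -0.06,"wx": 0,"wy": 0,"wz": 0,"fingers": 0.5},
  {"tx": 0,"ty": -0.06,"tz": 0,"wx": 0,"wy": 0,"wz": 0,"fingers": 0.5},
  {"tx": 0,"ty": -0.06,"tz": 0,"wx": 0,"wy": 0,"wz": 0,"fingers": 0.5},
  {"tx": 0,"ty": 0,"tz": 0,"wx": 0,"wy": 0,"wz": 0,"fingers": 0.5},
])

```text
t: 26.4
position: [0.3821, 0.2202, 0.1421]
tcp_rot: [-179.9, 0.0, 84.1]
force: [0.1, 0.6, 1.1]
gripper_width: 0.0634
gripper_force: 0.0
```

```bash
python3 -c "
from h import *
c=cap('scene');t=cap('top')
a=cv2.resize(c['img'][160:290,215:515,::-1],None,fx=2.6,fy=2.6,interpolation=2)
b=cv2.resize(t['img'][225:325,140:430,::-1],None,fx=2.69,fy=2.6,interpolation=2)[:,:780]
cv2.imwrite('pics/c8.png',cv2.convertScaleAbs(np.vstack([a,b]),alpha=1.4));print(a.shape,b.shape)"
```

```text
(338, 780, 3) (260, 780, 3)
```

View pics/c8.png

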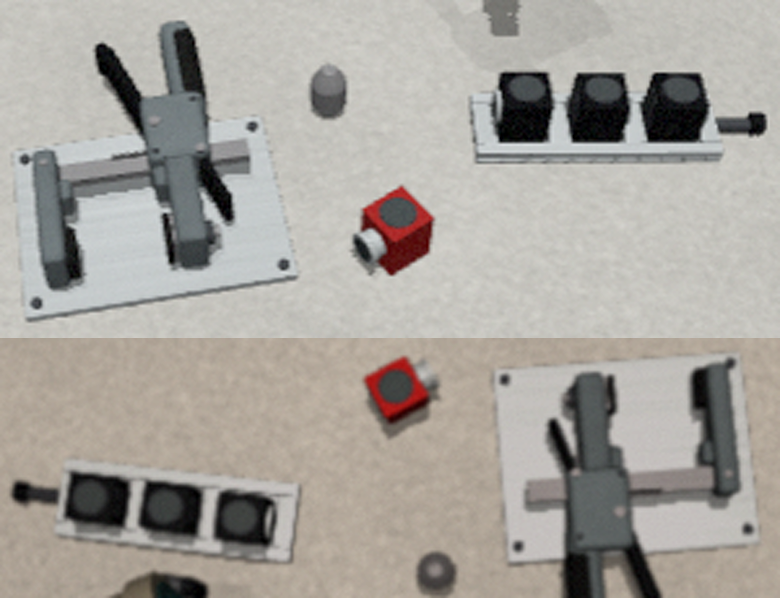

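The cube stands in the pocket (scene crop (525,107), top crop (243,517)), level with its neighbours and with its flange flat. The jaw is fully back at (720,430), the objective and red cube haven't moved, and the arm is clear.

```bash
python3 -c "
from bench import bot
print(bot.close_job())"
```

```text
the job is handed in; nothing more can be done
None
```

I handed the job in at about 26.5 s: the cell was felt home at about 12 N on the trigger (1 N over the advised 11 N), the jaw ran right back, and the cube stands released in the empty pocket; no verdict was returned.

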